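# Set the spindle nut of a small-parts carousel

### The arm

A 7-joint arm with a two-finger parallel gripper is mounted at the origin on the work surface. World frame = base frame: x ahead of the robot, y to its left, z up, the work surface at z = 0. Lengths are in m, angles in rad, forces in N, time in s.
With the tool pointing down it reaches from about 0.425 to 0.825 m from the base axis. Payload 3.6 kg.
Tool frame: the origin (TCP) lies on the centre line of the jaws, within the pads' length; the fingertips stand 14 mm ahead of it and the grasp point (between the pads) lies 5 mm behind it (tip_reach is the distance from the TCP to the fingertips, in m); y points along the fingers, z is the direction in which the jaws open and shut, and the axes are right-handed (so a half turn about y gives the same grasp; the last joint's range is limited). The gripper opens to 93 mm and grips with 3 to 60 N. Pads are 15 mm wide; open, the fingers measure 128 mm over their backs; the gripper's body (75 mm by 188 mm) begins 65 mm behind the grasp point.
Start: joints at [1.21, 0.615, -0.013, 1.423, 0.008, 1.103, -0.04], TCP at [0.213, -0.614, 0.233] pointing down, gripper open.
Joint ranges: [-3.12, 3.12], [-0.3, 2.06], [-1.34, 1.32], [0.26, 2.42], [-1.36, 4.5], [0.01, 1.98], [-2.84, 2.84]. Speed limits (rad/s): [2.79, 2.79, 3.14, 3.14, 3.14, 3.14, 3.14].

### API

Orientations are given as [roll, pitch, yaw] about the fixed x, y, z axes, in that order (R = Rz(yaw) Ry(pitch) Rx(roll)).
In Python, from station import observe, capture, hand_in, recognise, spot_point, tip_reach gives the robot as it stands. The module is installed in compiled form; this text tells all that it offers.
- The arm moves only by the tool apply_moves, never from a script. Its argument "commands" is a list of rows, each a list of 5 numbers: the shift along the tool's x, y, z in cm, then the turn about the tool's y in rad, then the finger opening in cm, from 0 to 9.3. In form: [[dx, dy, dz, spin, fingers], ...]. A call has 1 to 10 rows; each row shifts and turns the commanded pose from where the row before left it, along the tool's axes as they then stand; what a row does not reach is not made up. A row lasts 1/12 s, in which the tool goes at most 41.7 mm and 7.16 degrees, less where a joint would pass 70% of its speed; a pose out of reach is approached as far as the arm can. A call is refused whole if a number of a shift passes 4.17 or a number of a turn 0.125, either way. A call with a gripper value outside its range is refused whole. The fingers move at their own pace and stop on an object; "force" is the grip in N (left out, the last holds). Time passes only in rows, so rows that do not move let the fingers close. It gives the time, the measured TCP pose, the force and the opening at its end, in the units of the state.
- observe(): the state, without advancing time (a new reading comes with each control period).
- capture(name): name is "scene" or "top"; returns a dict with "color" (480x640x3 uint8, red, green, blue), "K" (3x3 intrinsics, pixels), "k1" (the pictures are not rectified: a ray, as slopes to the right and down, at radius r is drawn at 1 + k1 r^2 times it, then the intrinsics apply), "rvec" (rotation vector, rad) and "tvec" (3), from world to camera coordinates, as OpenCV has them. Camera axes: x right, y down, z forward; pixel columns grow to the right and rows downward; lengths in m; the calibration is good to about 2 mm. A picture is of the moment at which its call begins. There is no depth.
- hand_in(): hands the job in, once; it reports no verdict.
Trained networks look in the newest picture that a camera, given by its name, has taken for a name from the list of things; names that differ only in an ending like _2 or _b are one class to them, and where a whole thing is asked for, a point or a joint stands for the part that bears it (a point fixed in the world has none). Each returns a list of dicts, best first, with "confidence" (0 to 1); they miss things now and then, are a little off and sometimes report something else, mostly with a low value. They report only what shows in the picture. A call takes as long as a camera call. They do not tell look-alikes from the thing itself.
- recognise(thing, camera): "xyz" ([x, y, z] in m, in the coordinates of the camera as it stood for that picture, good to about 4 mm: the middle of the surface that is visible of it).
- spot_point(thing, camera): "xyz" ([x, y, z] in m, in the coordinates of the camera as it stood for that picture, good to about 4 mm: a listed point, or the origin of a listed thing).
The state is a dict: "time": time; "qpos": joint angles; "qvel": joint speeds; "tau": joint torques, N m; "tcp_pos": TCP position; "eef_rot": TCP orientation; "ft_force": force on the tool from outside, world axes, zero at the start; "ft_torque": the same for the moment, N m; "gripper_width": opening from 0.0 (shut) to 1.0 (fully open).
Only numpy, scipy, OpenCV 4.12 (cv2) and the standard library are available. Lean on these libraries where they do the work, as an engineer would, in place of code of your own. Each camera call takes 0.05 s, during which the arm holds its last target.

### The job

The little parts carousel on the electronics bench has been regreased: turn it by hand at least one full turn, either way, to seat its bearing. Then screw the brass knurled nut on top clockwise all the way down until it bottoms out, back it off a quarter turn, and finish while still gripping the nut there, so that it cannot creep before the locking compound is put on. Leave the circuit board, the flux tin and the solvent bottle where they are.

Things in the scene. Friction and masses are not known exactly. Their poses are not given: they have to be found in the camera images.
- stand: grey round foot (120 mm across, 17 mm high) of the carousel, fixed on the bench mat (fixed, 3 mm thick, 360 by 620 mm); origin on the vertical spindle axis at the foot's underside, 3 mm above the table; z up, yaw arbitrary. Heights told for the carousel are above this origin. On the same axis: aluminium disc 190 mm across, flat top at 26 mm, with wells of small components (fixed, look only)
- spindle_top (a point): centre of the top of the fixed threaded steel spindle, 12 mm across, at height 100 mm on the carousel's axis. Below it sit the brass nut and, under the nut, the disc's dark hub, 28 mm across, top at 72 mm
- carousel (a joint): turn of the disc about the spindle axis, rad, 0 at the start, positive anticlockwise seen from above; free to turn many turns either way, light drag (about 0.04 N m), stays where it is left. The nut does not turn with it.
- crank_top (a point): centre of the top of the red upright crank knob on the disc: a cylinder 18 mm across and 38 mm tall that spins freely on its own pin, 80 mm from the spindle axis, spanning heights 30 to 68 mm; gripped and carried round a circle it turns the disc. Its direction from the axis at joint value 0 is the stand's x axis.
- knurled_nut: brass knurled round nut, 39 mm across and 22 mm tall, already started on the spindle's thread; origin on the axis at the centre of the nut's underside, which is 72 mm above the stand's origin when bottomed out on the hub; this frame rises and sinks with the nut but does not turn with it. The nut sinks 6 mm per clockwise turn (right-hand thread).
- nut_turn (a joint): angle of the nut, rad, positive anticlockwise from above (unscrewing): 0 = bottomed out (hard stop), 1.57 = a quarter turn backed off; starts between 2.2 and 3.8; a stop at 6.0 keeps it from coming off. Drag about 0.04 N m; it stays where it is left.
- nut_mark (a point): middle of the black radial index line on the nut's top face, 12.5 mm from the axis, 22 mm above the nut's underside; turns with the nut; it points along the stand's x axis when the nut is bottomed out
- circuit_board: loose green circuit board 80 by 100 mm, up to 21 mm tall, on the mat; origin under its centre; a bystander, not to be moved
- flux_tin: loose round blue tin with aluminium lid, 62 mm across, 25 mm tall; origin under its centre; a bystander, not to be moved
- solvent_bottle: loose small white bottle with steel cap, 44 mm across, 84 mm tall; origin under its centre; a bystander, not to be moved
Not all that is in view belongs to the job. Several things have the shape of the stand; the one meant has the colours described above.

How it is judged:
On the way, in this order (a step that is already met when the one before it is completed fails the run):
1. the carousel has been turned a full turn, either way, before the nut is screwed home ((value of joint carousel above 6 rad or value of joint carousel below -6 rad) and value of joint nut_turn above 0.4 rad), for 0.1 s.
2. the nut is screwed down until it bottoms out (value of joint nut_turn below 0.07 rad), for 0.1 s.
At the end, for the whole second after the job is handed in: After a full turn of the carousel (at least 6.0 rad either way) and then the nut bottomed out (within 0.07 rad of the stop), the nut stands a quarter turn off the stop (1.57 rad, give or take 0.3), still, with the carousel at rest, and the fingers still grip it with more than 3 N (value of joint nut_turn between 1.27 and 1.87 rad and velocity of joint nut_turn between -0.15 and 0.15 rad/s and velocity of joint carousel between -0.3 and 0.3 rad/s and contact force between the fingers and knurled_nut above 3 N); the arm keeps its last pose, push and grip.
It fails at once if the circuit board is disturbed (over 15 mm) (distance of circuit_board from where it was at the start of the episode above 0.015 m).
It fails at once if the flux tin is disturbed (over 15 mm) (distance of flux_tin from where it was at the start of the episode above 0.015 m).
It fails at once if the solvent bottle is disturbed (over 15 mm) or tipped (distance of solvent_bottle from where it was at the start of the episode above 0.015 m or angle between solvent_bottle's own z axis and vertical above 0.5 rad).
It also fails if it takes over 72 s, if anything falls off the work surface, if the arm or the gripper's body presses on something with over 40 N, if the wrist force passes 120 N, or if a joint passes its speed limit or range.

## Working session

There is one attempt and no reset: what is moved stays moved. The work goes in short steps, Python scripts to look and compute and a tool call to move; the robot and the scene stay as the last step left them, time stands still between calls to the robot, and variables do not carry over. Pictures are saved under pics/ and viewed, and the job is handed in when it is done.

Besides the shell and the picture viewer there is one more tool, called after "Call:" as name(argument=value, ...) on one line, values as JSON. apply_moves: Moves the arm, as the interface text tells. Its arguments: {"type":"object","properties":{"commands":{"type":"array"},"force":{"type":"number"}},"required":["commands"]}

```bash
mkdir -p pics
cat > h.py <<'E'
import numpy as np, cv2
from station import *
def snap(cam,fn=None):
    c=capture(cam)
    if fn: cv2.imwrite('pics/'+fn,c['color'][:,:,::-1])
    return c
def w(c,p):
    R=cv2.Rodrigues(np.array(c['rvec'],float))[0]
    return R.T@(np.array(p,float)-np.array(c['tvec'],float).ravel())
def px(c,P):
    R=cv2.Rodrigues(np.array(c['rvec'],float))[0]
    q,_=cv2.projectPoints(np.array(P,float).reshape(-1,1,3),np.array(c['rvec'],float),np.array(c['tvec'],float),np.array(c['K'],float),np.array([c['k1'],0,0,0,0.]))
    return q.reshape(-1,2)
def onz(c,uv,z):
    n=cv2.undistortPoints(np.array(uv,float).reshape(1,1,2),np.array(c['K'],float),np.array([c['k1'],0,0,0,0.])).ravel()
    R=cv2.Rodrigues(np.array(c['rvec'],float))[0]
    o=-R.T@np.array(c['tvec'],float).ravel(); d=R.T@np.array([n[0],n[1],1])
    return o+d*(z-o[2])/d[2]
E
python3 - <<'E'
from h import *
np.set_printoptions(precision=4,suppress=True)
print(observe(), tip_reach)
for cam in ['scene','top']:
    c=snap(cam,cam+'0.png')
    for t in ['stand','knurled_nut','crank_top','spindle_top','nut_mark','circuit_board','flux_tin','solvent_bottle']:
        for d in spot_point(t,cam)[:4]:
            P=w(c,d['xyz']);print(cam,t,P,px(c,P)[0],round(d['confidence'],2))
E
```

```text
{'time': 0.0, 'qpos': array([ 1.2105,  0.6159, -0.0126,  1.4248,  0.0081,  1.1034, -0.0404]), 'qvel': array([-0.0007,  0.0013,  0.0016,  0.0005, -0.0019,  0.002 ,  0.0011]), 'tau': array([ -0.0002, -45.8929,   0.2085, -16.5743,  -0.0612,   0.0205,
         0.0002]), 'tcp_pos': array([ 0.2127, -0.6134,  0.2315]), 'eef_rot': array([-1.5733, -0.0001, -2.8077]), 'ft_force': array([ 0.4033, -0.3303, -0.2221]), 'ft_torque': array([-0.0487, -0.0682,  0.0623]), 'gripper_width': 1.000404913010144} 0.014
scene stand [0.2585 0.2397 0.0028] [449.1542 199.626 ] 0.98
scene stand [ 0.6379  0.3745 -0.0017] [521.3819 333.0033] 0.88
scene stand [ 0.1776 -0.3167 -0.0045] [245.302  171.7543] 0.83
scene stand [ 0.5522 -0.1039  0.001 ] [314.825  291.8551] 0.71
scene knurled_nut [0.6405 0.374  0.0724] [530.4337 319.3319] 0.85
scene knurled_nut [ 0.3245 -0.5152  0.0704] [156.5918 193.8213] 0.67
scene knurled_nut [ 0.1757 -0.3209  0.0706] [240.65   152.7266] 0.65
scene knurled_nut [ 0.5515 -0.1084  0.0841] [312.3165 273.6316] 0.62
scene crank_top [ 0.5898 -0.0389  0.0694] [342.1429 292.5977] 0.57
scene crank
[... 1824 characters left out ...]
top [ 0.1778 -0.3195  0.1046] [412.2503 333.5485] 0.91
top spindle_top [0.6417 0.3748 0.0998] [159.7586 171.0713] 0.79
top spindle_top [ 0.5494 -0.1057  0.1016] [329.3359 198.8585] 0.67
top nut_mark [ 0.5501 -0.1171  0.1021] [333.4672 198.5217] 0.69
top nut_mark [ 0.5473 -0.1049  0.0754] [328.9772 201.8109] 0.6
top nut_mark [0.2696 0.2486 0.0933] [200.975  302.4932] 0.55
top nut_mark [0.6416 0.3874 0.0975] [155.7183 171.4749] 0.5
top circuit_board [ 0.5198  0.1725 -0.0021] [235.2789 218.6895] 0.86
top flux_tin [ 0.4363 -0.3021  0.0022] [397.0619 243.5846] 0.79
top flux_tin [ 0.5543 -0.1049  0.1022] [329.0079 197.0931] 0.55
top solvent_bottle [ 0.6125 -0.3453 -0.0006] [408.8328 185.1153] 0.53
```

View pics/scene0.png

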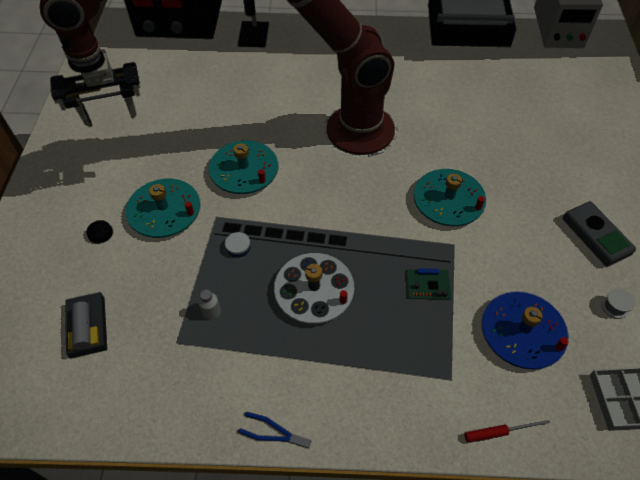

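View pics/top0.png

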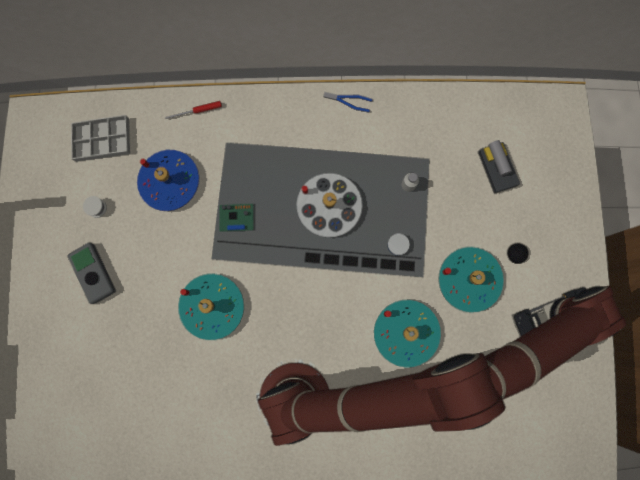

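Run:
```python
import cv2
a=cv2.imread('pics/top0.png')[155:265,270:390];cv2.imwrite('pics/topc.png',cv2.resize(a,None,fx=5,fy=5,interpolation=2))
a=cv2.imread('pics/scene0.png')[230:350,250:390];cv2.imwrite('pics/scenec.png',cv2.resize(a,None,fx=5,fy=5,interpolation=2))
```

```text
(no output)
```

View pics/topc.png

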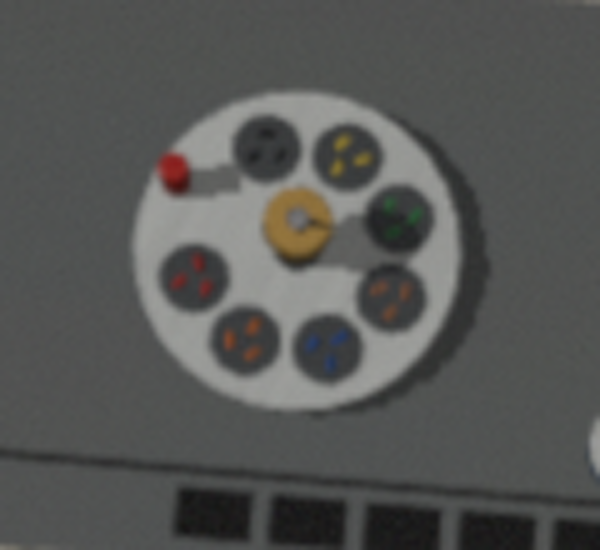

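View pics/scenec.png

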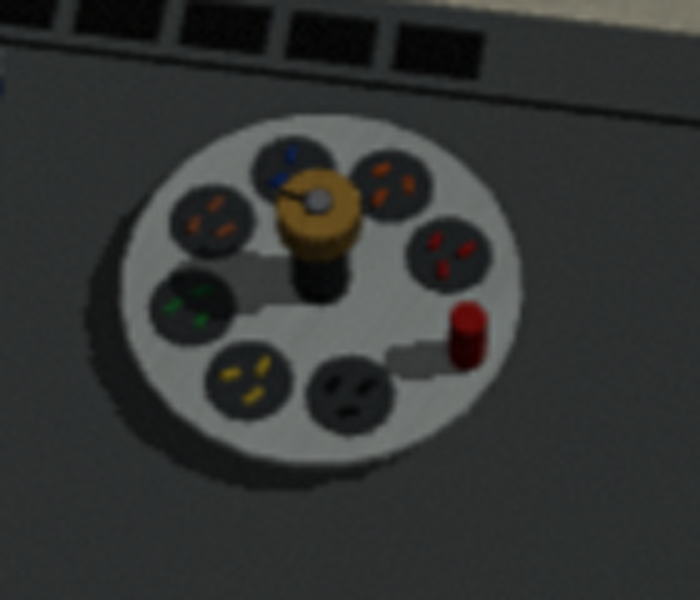

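The meant carousel is the aluminium one on the mat (nut at pixel 329,199 in top, 314,270 in scene). Its crank knob is red, at (305,189) in top. I'll refine its axis and angles next.

```bash
cat > fit.py <<'E'
from h import *
from scipy.optimize import least_squares
np.set_printoptions(precision=4,suppress=True)
def disc(c,tag):
    im=c['color'].astype(int); p=px(c,[0.551,-0.106,0.029])[0]
    mx=im.max(2); 
    # radial edge search on predicted circles
    pts=[]
    for a in np.linspace(0,2*np.pi,180,endpoint=False):
        rs=np.arange(0.085,0.106,0.0004)
        P=np.stack([0.551+rs*np.cos(a),-0.106+rs*np.sin(a),0*rs+0.029],1)
        q=px(c,P).astype(np.float32)
        v=cv2.remap(cv2.GaussianBlur(mx.astype(np.float32),(0,0),.7),q[:,0:1],q[:,1:2],cv2.INTER_LINEAR).ravel()
        g=np.gradient(v); i=np.argmin(g)
        if 0<i<len(rs)-1: pts.append(P[i,:2])
    pts=np.array(pts)
    r=least_squares(lambda x:np.hypot(*(pts-x[:2]).T)-0.095,[0.551,-0.106],loss='soft_l1',f_scale=0.001)
    r2=least_squares(lambda x:np.hypot(*(pts-x[:2]).T)-x[2],[0.551,-0.106,.095],loss='soft_l1',f_scale=0.001)
    print(tag,'disc centre',r.x,r2.x,np.sqrt(np.mean(r.fun**2)))
    return r.x
def red(c,tag):
    hsv=cv2.cvtColor(c['color'],cv2.COLOR_RGB2HSV)
    m=((hsv[...,0]<8)|(hsv[...,0]>172))&(hsv[...,1]>150)&(hsv[...,2]>60)
    n,l,s,cc=cv2.connectedComponentsWithStats(m.astype(np.uint8))
    p=px(c,[0.551,-0.106,0.05])[0]
    for i in range(1,n):
        if np.hypot(*(cc[i]-p))<50 and s[i,4]>15: print(tag,'red',cc[i],s[i],onz(c,cc[i],0.052))
E
python3 - <<'E'
from fit import *
for cam in ['top','scene']:
    c=snap(cam); disc(c,cam); red(c,cam)
    for t in ['spindle_top','crank_top','nut_mark','knurled_nut']:
        for d in spot_point(t,cam):
            P=w(c,d['xyz'])
            if np.hypot(P[0]-.551,P[1]+.106)<.1: print(cam,t,P,d['confidence'])
    for d in recognise('knurled_nut',cam):
            P=w(c,d['xyz'])
            if np.hypot(P[0]-.551,P[1]+.106)<.1: print(cam,'rec nut',P,d['confidence'])
E
```

```text
top disc centre [ 0.5506 -0.105 ] [ 0.5506 -0.105   0.0946] 0.0008543966389973766
top red [304.3214 188.8929] [302 186   5   7  28] [ 0.5922 -0.0351  0.052 ]
top spindle_top [ 0.5538 -0.1058  0.1014] 0.87
top crank_top [ 0.5894 -0.0366  0.0685] 0.43
top nut_mark [ 0.5498 -0.1151  0.1024] 0.54
top knurled_nut [ 0.5478 -0.1057  0.0766] 0.46
top rec nut [ 0.5453 -0.1014  0.0987] 0.41
scene disc centre [ 0.5524 -0.1059] [ 0.5523 -0.1058  0.0944] 0.0008859856570874665
scene red [343.2647 293.3529] [340 291   7   6  34] [ 0.582  -0.0361  0.052 ]
scene spindle_top [ 0.5479 -0.1071  0.1055] 0.92
scene crank_top [ 0.5906 -0.0401  0.0709] 0.53
scene nut_mark [ 0.5451 -0.1192  0.1011] 0.5
scene knurled_nut [ 0.5485 -0.1089  0.0821] 0.75
scene rec nut [ 0.5571 -0.1058  0.1053] 0.77
```

Call:
apply_moves(commands=[[-2.0,0,-1.6,0,9.3],[-2.2,0,-1.7,0,9.3],[-2.2,0,-1.7,0,9.3],[-2.2,0,-1.7,0,9.3],[-2.2,0,-1.7,0,9.3],[-2.2,0,-1.7,0,6],[-2.2,0,-1.7,0,5],[-2.2,0,-1.7,0,5],[-2.2,0,-1.7,0,5],[-2.2,0,-1.7,0,5]], force=15)

```text
time: 2.33
tcp_pos: [0.3642, -0.3819, 0.2329]
eef_rot: [-1.57, 0.0, -2.808]
ft_force: [0.3, -0.8, -0.7]
gripper_width: 0.687
```

```bash
python3 -c "
from h import *
o=observe();print(o['time'],o['qpos'],o['tcp_pos'],o['eef_rot'],o['gripper_width'])"
```

```text
2.3333 [ 0.79596678  0.42467296 -0.04100058  1.77640022  0.0208785   0.94037516
 -0.49071821] [ 0.36422758 -0.38185922  0.23293016] [-1.57030727e+00  2.81165395e-04 -2.80781983e+00] 0.6874476842155655
```

Call:
apply_moves(commands=[[-2.7,0,-2.1,0,5],[-2.7,0,-2.1,0,5],[-2.7,0,-2.1,0,5],[-2.7,0,-2.1,0,5],[-2.7,0,-2.1,0,5],[-2.7,0,-2.1,0,5],[-2.7,0,-2.1,0,5],[-2.7,0,-2.1,0,5],[-2.7,0,-2.1,0,5],[-2.7,0,-2.1,0,5]])

```text
time: 3.17
tcp_pos: [0.5506, -0.0946, 0.2329]
eef_rot: [-1.571, 0.0, -2.808]
ft_force: [1.0, -1.3, -0.1]
gripper_width: 0.536
```

Call:
apply_moves(commands=[[-2.7,0,-2.1,0,5],[-2.7,1,-2.1,0,5],[0,2.5,0,0,5],[0,2.5,0,0,5],[0,1.8,0,0,5],[0,0,0,0,5],[0,0,0,0,5]])

```text
time: 3.75
tcp_pos: [0.5867, -0.0388, 0.1542]
eef_rot: [-1.571, -0.002, -2.808]
ft_force: [-0.7, 0.1, 0.2]
gripper_width: 0.538
```

Run:
```python
from h import *
o=observe();print(o['time'],o['qpos'],o['tcp_pos'],o['eef_rot'],o['gripper_width'])
t=o['tcp_pos'];yaw=o['eef_rot'][2]
d=np.array([0.5908,-0.0363])-t[:2]
print('dx',d@[np.cos(yaw),np.sin(yaw)],'dz',d@[-np.sin(yaw),np.cos(yaw)])
for cam in ['scene','top']:
    c=snap(cam); p=px(c,[.57,-.07,.06])[0].astype(int)
    a=c['color'][p[1]-60:p[1]+60,p[0]-70:p[0]+70,::-1]; cv2.imwrite(f'pics/{cam}1.png',cv2.resize(a,None,fx=5,fy=5,interpolation=2))
```

```text
3.75 [ 0.08645586  0.60505383 -0.09191244  1.70118375  0.07005779  0.84032673
 -1.27311435] [ 0.58674346 -0.03876184  0.15420556] [-1.57145683e+00 -1.64461611e-03 -2.80782285e+00] 0.5380486950130696
dx -0.004639193248158722 dz -0.0009970242886685357
```

View pics/scene1.png

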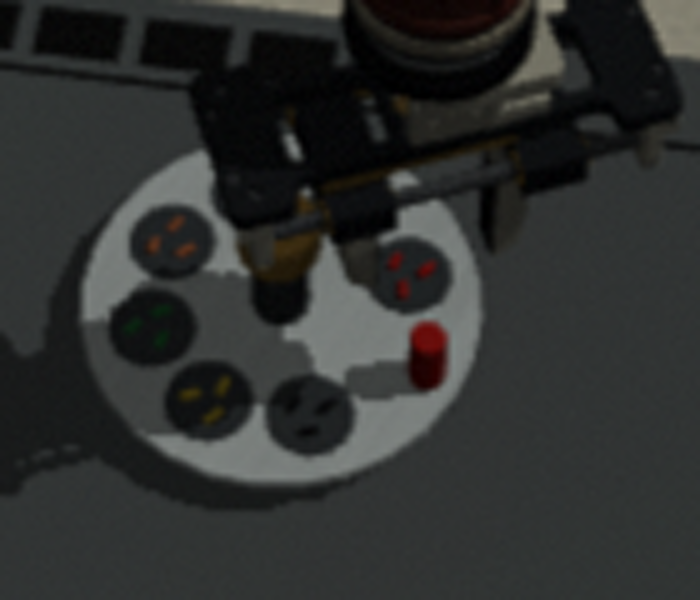

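View pics/top1.png

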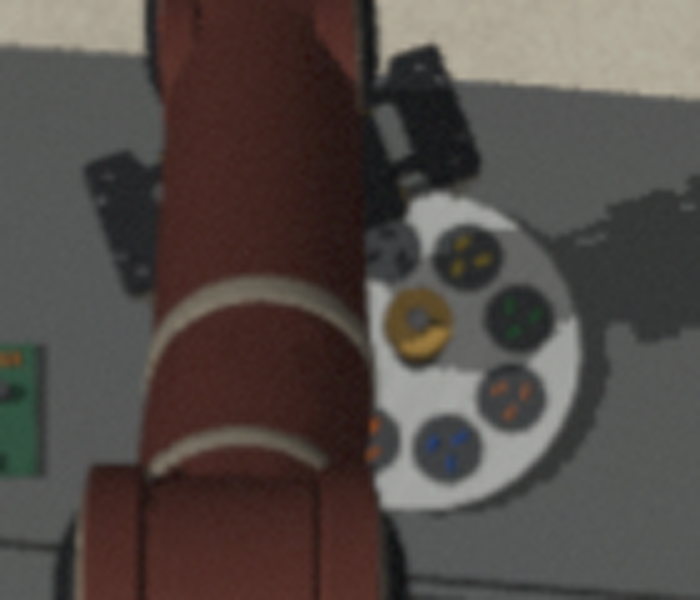

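Call:
apply_moves(commands=[[-0.5,2,-0.1,0,5],[0,2,0,0,5],[0,2,0,0,5],[0,2,0,0,5],[0,1.5,0,0,5],[0,0.4,0,0,5],[0,0,0,0,3],[0,0,0,0,2.5]])

```text
time: 4.52
tcp_pos: [0.5928, -0.0363, 0.0572]
eef_rot: [-1.57, 0.003, -2.808]
ft_force: [-0.3, -0.4, 0.0]
gripper_width: 0.441
```

Call:
apply_moves(commands=[[0,0,0,0,2],[0,0,0,0,1.5],[0,0,0,0,1],[0,0,0,0,1],[0,0,0,0,1],[0,0,0,0,1]])

```text
time: 5.02
tcp_pos: [0.5921, -0.0362, 0.0565]
eef_rot: [-1.57, 0.001, -2.808]
ft_force: [-1.0, -0.6, 4.1]
gripper_width: 0.19
```

Run:
```python
from h import *
o=observe();print(o)
for cam in ['scene']:
    c=snap(cam); p=px(c,[.57,-.07,.06])[0].astype(int)
    a=c['color'][p[1]-60:p[1]+60,p[0]-70:p[0]+70,::-1]; cv2.imwrite(f'pics/{cam}2.png',cv2.resize(a,None,fx=5,fy=5,interpolation=2))
```

```text
{'time': 5.0167, 'qpos': array([ 0.07225549,  0.74334435, -0.07796102,  1.76394254,  0.08883113,
        0.63624873, -1.29361905]), 'qvel': array([ 0.00109237,  0.00131916, -0.00033164,  0.00027177,  0.00071768,
       -0.00066414, -0.00097254]), 'tau': array([-4.50378796e-02, -4.25999629e+01, -5.18306438e-01, -1.03681228e+01,
       -1.66835706e-02, -2.71422481e-01,  9.36579781e-04]), 'tcp_pos': array([ 0.59206787, -0.03618013,  0.05651385]), 'eef_rot': array([-1.57029322e+00,  1.36787847e-03, -2.80778261e+00]), 'ft_force': array([-1.00633319, -0.59495626,  4.14174877]), 'ft_torque': array([ 0.00516164,  0.19743273, -0.02288655]), 'gripper_width': 0.19045602507978665}
```

View pics/scene2.png

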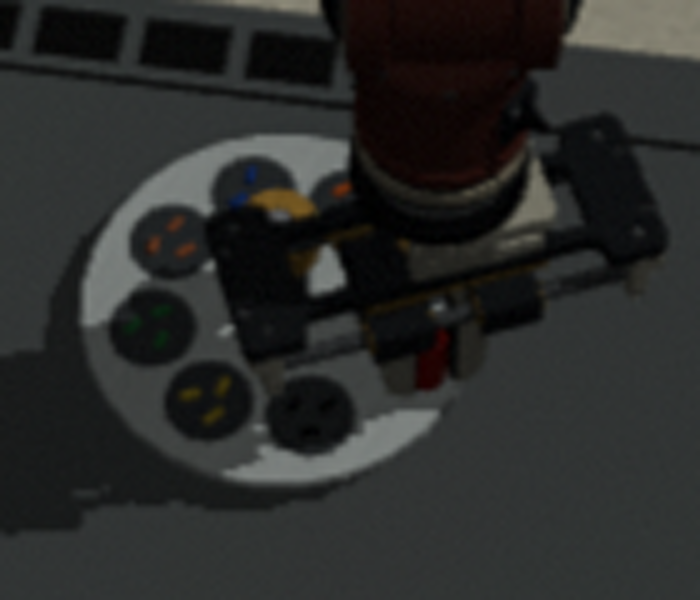

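Run:
```python
import numpy as np
yaw=-2.8078; X=np.array([np.cos(yaw),np.sin(yaw)]);Z=np.array([-np.sin(yaw),np.cos(yaw)])
c=np.array([.5512,-.1058]); r=.0803
a=np.cumsum([0,3,6,9]+[10]*36)+59.7
a=np.concatenate([a,a[-1]+np.array([6,9])])
P=c+r*np.c_[np.cos(np.radians(a)),np.sin(np.radians(a))]
d=np.diff(P,axis=0)*100
res=np.zeros(2);L=[]
for v in d:
    t=np.array([v@X,v@Z])+res; q=np.round(t,1+0); q=np.round(t*20)/20; res=t-q; L.append([float(round(q[0],2)),0,float(round(q[1],2)),0,1])
for i in range(0,len(L),10): print(L[i:i+10],a[min(i+10,len(a)-1)])
for k in (10,20,30,40): print(P[min(k,len(P)-1)])
```

```text
[[0.3, 0, -0.3, 0, 1], [0.6, 0, -0.6, 0, 1], [1.0, 0, -0.75, 0, 1], [1.25, 0, -0.6, 0, 1], [1.35, 0, -0.4, 0, 1], [1.4, 0, -0.15, 0, 1], [1.4, 0, 0.1, 0, 1], [1.35, 0, 0.3, 0, 1], [1.3, 0, 0.55, 0, 1], [1.15, 0, 0.8, 0, 1]] 147.7
[[1.0, 0, 0.95, 0, 1], [0.85, 0, 1.15, 0, 1], [0.6, 0, 1.25, 0, 1], [0.4, 0, 1.35, 0, 1], [0.2, 0, 1.35, 0, 1], [-0.1, 0, 1.4, 0, 1], [-0.35, 0, 1.4, 0, 1], [-0.55, 0, 1.25, 0, 1], [-0.75, 0, 1.2, 0, 1], [-1.0, 0, 1.0, 0, 1]] 247.7
[[-1.1, 0, 0.85, 0, 1], [-1.25, 0, 0.6, 0, 1], [-1.35, 0, 0.4, 0, 1], [-1.4, 0, 0.15, 0, 1], [-1.4, 0, -0.1, 0, 1], [-1.35, 0, -0.3, 0, 1], [-1.3, 0, -0.6, 0, 1], [-1.15, 0, -0.75, 0, 1], [-1.0, 0, -0.95, 0, 1], [-0.85, 0, -1.15, 0, 1]] 347.7
[[-0.65, 0, -1.25, 0, 1], [-0.35, 0, -1.35, 0, 1], [-0.2, 0, -1.4, 0, 1], [0.1, 0, -1.35, 0, 1], [0.35, 0, -1.4, 0, 1], [0.55, 0, -1.25, 0, 1], [0.75, 0, -1.2, 0, 1], [1.0, 0, -1.0, 0, 1], [1.1, 0, -0.85, 0, 1], [0.75, 0, -0.4, 0, 1]] 443.7
[[0.4, 0, -0.15, 0, 1]] 446.7
[ 0.48332547 -0.06289151]
[ 0.52072967 -0.18009434]
[ 0.62965676 -0.12290634]
[ 0.56001167 -0.02598494]
```

Call:
apply_moves(commands=[[0.3,0,-0.3,0,1],[0.6,0,-0.6,0,1],[1.0,0,-0.75,0,1],[1.25,0,-0.6,0,1],[1.35,0,-0.4,0,1],[1.4,0,-0.15,0,1],[1.4,0,0.1,0,1],[1.35,0,0.3,0,1],[1.3,0,0.55,0,1],[1.15,0,0.8,0,1]])

```text
time: 5.9
tcp_pos: [0.4847, -0.0632, 0.0565]
eef_rot: [-1.568, 0.005, -2.807]
ft_force: [3.6, -2.2, 2.9]
gripper_width: 0.189
```

Run:
```python
from h import *
o=observe();print(o['time'],o['tcp_pos'],o['ft_force'],o['gripper_width'])
for cam in ['scene']:
    c=snap(cam); p=px(c,[.55,-.1,.06])[0].astype(int)
    a=c['color'][p[1]-60:p[1]+60,p[0]-70:p[0]+70,::-1]; cv2.imwrite(f'pics/{cam}3.png',cv2.resize(a,None,fx=5,fy=5,interpolation=2))
```

```text
5.9 [ 0.48472096 -0.06317278  0.05649585] [ 3.57663106 -2.16989374  2.92477036] 0.18928410382661867
```

View pics/scene3.png

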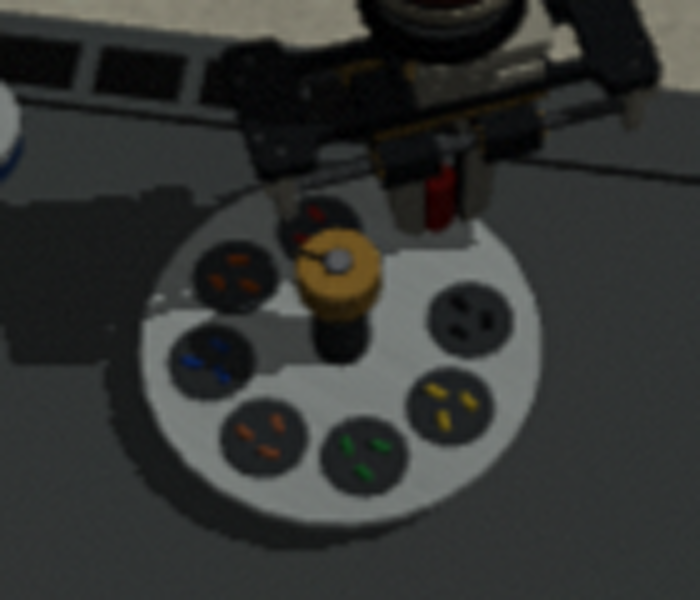

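The knob is held at about (440,200) in the crop, and the disc has turned about 90° with it under low forces. I'll carry on.

Call:
apply_moves(commands=[[1.0,0,0.95,0,1],[0.85,0,1.15,0,1],[0.6,0,1.25,0,1],[0.4,0,1.35,0,1],[0.2,0,1.35,0,1],[-0.1,0,1.4,0,1],[-0.35,0,1.4,0,1],[-0.55,0,1.25,0,1],[-0.75,0,1.2,0,1],[-1.0,0,1.0,0,1]])

```text
time: 6.78
tcp_pos: [0.5211, -0.1793, 0.0565]
eef_rot: [-1.572, 0.001, -2.808]
ft_force: [-0.9, 0.9, 7.0]
gripper_width: 0.191
```

Call:
apply_moves(commands=[[-1.1,0,0.85,0,1],[-1.25,0,0.6,0,1],[-1.35,0,0.4,0,1],[-1.4,0,0.15,0,1],[-1.4,0,-0.1,0,1],[-1.35,0,-0.3,0,1],[-1.3,0,-0.6,0,1],[-1.15,0,-0.75,0,1],[-1.0,0,-0.95,0,1],[-0.85,0,-1.15,0,1]])

```text
time: 7.62
tcp_pos: [0.6308, -0.1226, 0.0565]
eef_rot: [-1.569, 0.002, -2.808]
ft_force: [-0.5, -1.5, 6.4]
gripper_width: 0.191
```

Call:
apply_moves(commands=[[-0.65,0,-1.25,0,1],[-0.35,0,-1.35,0,1],[-0.2,0,-1.4,0,1],[0.1,0,-1.35,0,1],[0.35,0,-1.4,0,1],[0.55,0,-1.25,0,1],[0.75,0,-1.2,0,1],[1.0,0,-1.0,0,1],[1.1,0,-0.85,0,1],[0.75,0,-0.4,0,1]])

```text
time: 8.45
tcp_pos: [0.5584, -0.0259, 0.0565]
eef_rot: [-1.569, -0.001, -2.807]
ft_force: [-0.5, -2.7, 6.0]
gripper_width: 0.189
```

Call:
apply_moves(commands=[[0.4,0,-0.15,0,1],[0,0,0,0,1],[0,0,0,0,1],[0,0,0,0,1]])

```text
time: 8.78
tcp_pos: [0.555, -0.0257, 0.0564]
eef_rot: [-1.57, -0.0, -2.808]
ft_force: [-0.1, -2.1, 7.4]
gripper_width: 0.19
```

Run:
```python
from h import *
o=observe();print(o['time'],o['tcp_pos'],o['ft_force'],o['gripper_width'])
for cam in ['scene']:
    c=snap(cam); p=px(c,[.55,-.1,.06])[0].astype(int)
    a=c['color'][p[1]-60:p[1]+60,p[0]-70:p[0]+70,::-1]; cv2.imwrite(f'pics/{cam}4.png',cv2.resize(a,None,fx=5,fy=5,interpolation=2))
```

```text
8.7833 [ 0.55501077 -0.02574315  0.05643384] [-0.14110529 -2.11936078  7.39854523] 0.18984386802587674
```

View pics/scene4.png

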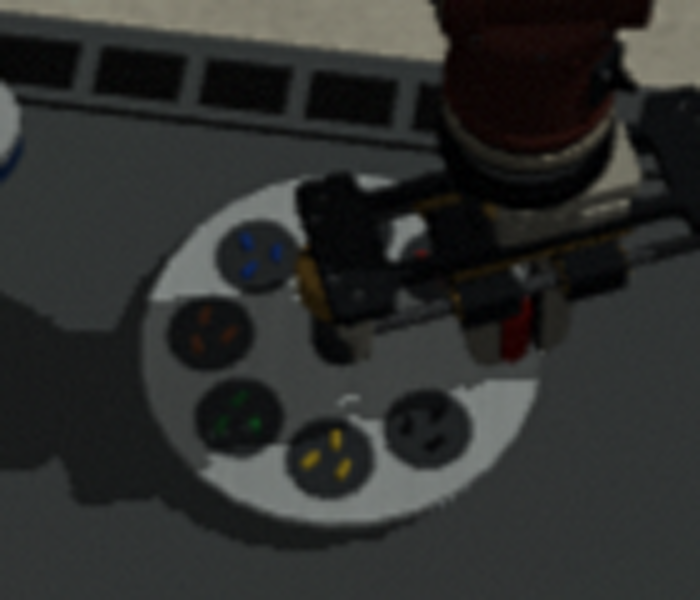

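Call:
apply_moves(commands=[[0,0,0,0,5],[0,0,0,0,5],[0,0,0,0,5],[0,0,0,0,5],[0,-1,0,0,5],[0,-2.5,0,0,5],[0,-2.5,0,0,5],[0,-2.5,0,0,5],[0,-1.5,0,0,7]])

```text
time: 9.58
tcp_pos: [0.5565, -0.0252, 0.1588]
eef_rot: [-1.57, 0.004, -2.808]
ft_force: [0.2, -0.3, 0.2]
gripper_width: 0.574
```

Run:
```python
from h import *
o=observe();print(o['time'],o['tcp_pos'],o['ft_force'],o['gripper_width'],o['qpos'])
t=o['tcp_pos'];yaw=o['eef_rot'][2]
d=np.array([0.5512,-0.1056])-t[:2]
print('dx',d@[np.cos(yaw),np.sin(yaw)],'dz',d@[-np.sin(yaw),np.cos(yaw)])
```

```text
9.5833 [ 0.55650428 -0.02518663  0.15878002] [ 0.19238774 -0.31161832  0.243014  ] 0.573577207438759 [ 0.07693766  0.55592638 -0.10839108  1.78882431  0.07973363  0.79727883
 -1.30763671]
dx 0.03136846141150011 dz 0.07423250374929367
```

Call:
apply_moves(commands=[[0.8,0,1.8,0,7],[0.8,0,1.8,0,7],[0.8,0,1.8,0,7],[0.7,0,2.0,0,7],[0,0,0,-0.12,7],[0,0,0,-0.12,7],[0,0,0,-0.12,7],[0,0,0,-0.12,7],[0,0,0,-0.12,7],[0,0,0,-0.12,7]])

```text
time: 10.42
tcp_pos: [0.5503, -0.1055, 0.1562]
eef_rot: [-1.571, -0.0, -2.082]
ft_force: [0.1, -0.1, -0.0]
gripper_width: 0.753
```

Call:
apply_moves(commands=[[0,0,0,-0.12,7],[0,0,0,-0.12,7],[0,0,0,-0.12,7],[0,0,0,-0.12,7],[0,0,0,-0.12,7],[0,0,0,-0.12,7],[0,0,0,-0.12,7],[0,0,0,-0.12,7],[0,0,0,-0.12,7],[0,0,0,-0.12,7]])

```text
time: 11.25
tcp_pos: [0.5502, -0.1057, 0.1562]
eef_rot: [-1.571, -0.001, -0.882]
ft_force: [-0.2, -0.4, 0.2]
gripper_width: 0.754
```

Call:
apply_moves(commands=[[0,0,0,-0.12,7],[0,0,0,-0.12,7],[0,0,0,-0.12,7],[0,0,0,-0.12,7],[0,0,0,-0.12,7],[0,0,0,-0.12,7],[0,0,0,-0.12,7],[0,0,0,-0.12,7],[0,0,0,-0.12,7],[0,0,0,0,7]])

```text
time: 12.08
tcp_pos: [0.5502, -0.106, 0.1557]
eef_rot: [-1.571, 0.001, 0.193]
ft_force: [-0.1, -0.8, -0.4]
gripper_width: 0.752
```

Run:
```python
from fit import *
o=observe();print(o['time'],o['tcp_pos'],o['eef_rot'],o['ft_force'],o['gripper_width'],o['qpos'])
t=o['tcp_pos'];yaw=o['eef_rot'][2]
d=np.array([0.5512,-0.1056])-t[:2]
print('dx',d@[np.cos(yaw),np.sin(yaw)],'dz',d@[-np.sin(yaw),np.cos(yaw)])
for cam in ['scene','top']:
    c=snap(cam); p=px(c,[.55,-.1,.06])[0].astype(int)
    red(c,cam)
    a=c['color'][p[1]-60:p[1]+60,p[0]-70:p[0]+70,::-1]; cv2.imwrite(f'pics/{cam}5.png',cv2.resize(a,None,fx=5,fy=5,interpolation=2))
```

```text
12.0833 [ 0.5502 -0.106   0.1557] [-1.5709  0.0006  0.1934] [-0.1398 -0.8299 -0.4215] 0.7517802870405927 [ 0.7087  0.7379 -0.9425  1.764   0.6968  1.0127  1.2609]
dx 0.0010872004765120902 dz 0.00024540066674487936
scene red [348.0909 279.5455] [345 277   7   6  33] [ 0.5449 -0.0258  0.052 ]
```

View pics/scene5.png

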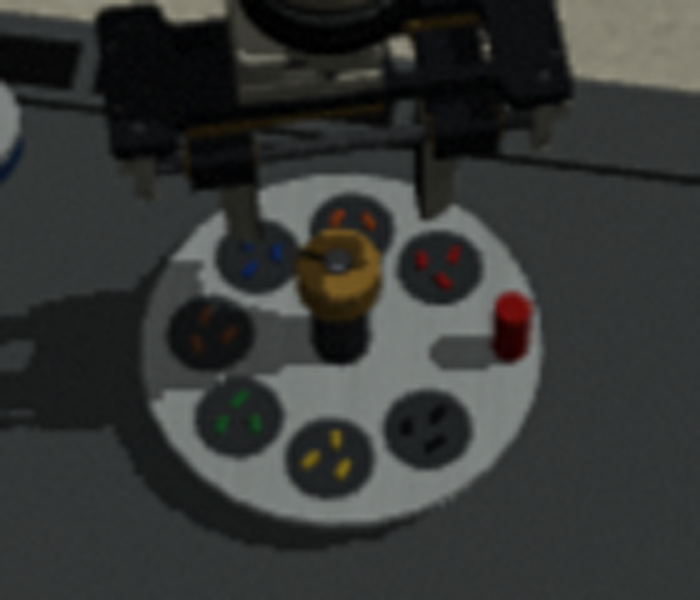

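Call:
apply_moves(commands=[[0.1,2,0,0,7],[0,2,0,0,7],[0,2,0,0,7],[0,1,0,0,7],[0,0.2,0,0,6],[0,0,0,0,5],[0,0,0,0,4.4]], force=25)

```text
time: 12.77
tcp_pos: [0.5522, -0.1049, 0.0847]
eef_rot: [-1.571, -0.002, 0.192]
ft_force: [0.2, 0.1, -0.0]
gripper_width: 0.587
```

Call:
apply_moves(commands=[[0,0,0,0,4],[0,0,0,0,3.5],[0,0,0,0,3],[0,0,0,0,3],[0,0,0,0,3],[0,0,0,0,3]])

```text
time: 13.27
tcp_pos: [0.5522, -0.1062, 0.0845]
eef_rot: [-1.573, -0.002, 0.191]
ft_force: [-0.6, -3.4, 5.3]
gripper_width: 0.403
```

Run:
```python
from fit import *
o=observe();print(o['time'],o['tcp_pos'],o['eef_rot'],o['ft_force'],o['ft_torque'],o['gripper_width'],o['qpos'])
for cam in ['scene']:
    c=snap(cam); p=px(c,[.55,-.1,.06])[0].astype(int)
    a=c['color'][p[1]-60:p[1]+60,p[0]-70:p[0]+70,::-1]; cv2.imwrite(f'pics/{cam}6.png',cv2.resize(a,None,fx=5,fy=5,interpolation=2))
```

```text
13.2667 [ 0.5522 -0.1062  0.0845] [-1.5728 -0.0016  0.1915] [-0.5714 -3.4218  5.3234] [-0.6583 -0.244   0.0221] 0.40293035186051157 [ 0.6605  0.8233 -0.8605  1.8223  0.8037  0.8855  1.1742]
```

View pics/scene6.png

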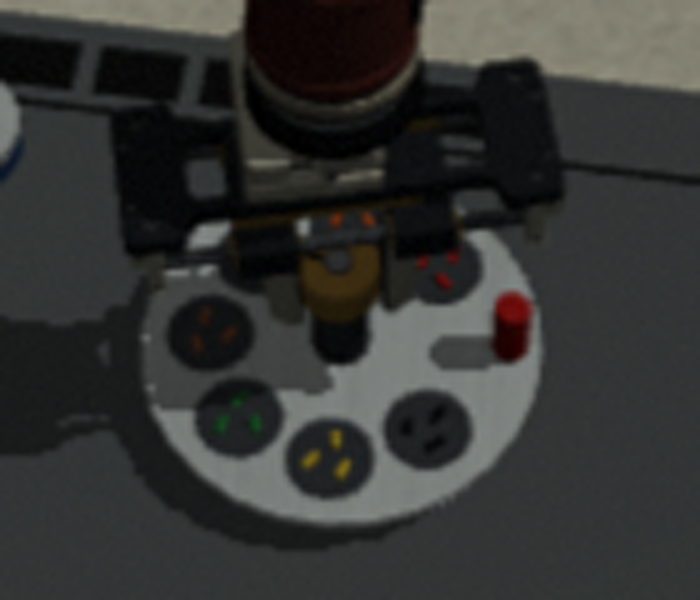

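Call:
apply_moves(commands=[[0,0,0,0.06,3],[0,0.01,0,0.12,3],[0,0.01,0,0.12,3],[0,0.01,0,0.12,3],[0,0.01,0,0.12,3],[0,0.01,0,0.12,3],[0,0.01,0,0.12,3],[0,0.02,0,0.12,3],[0,0.01,0,0.12,3],[0,0.01,0,0.12,3]])

```text
time: 14.15
tcp_pos: [0.5512, -0.1089, 0.0833]
eef_rot: [-1.574, -0.004, -0.956]
ft_force: [-1.6, -6.6, 5.7]
gripper_width: 0.402
```

Run:
```python
from fit import *
o=observe();print(o['time'],o['tcp_pos'],o['eef_rot'],o['ft_force'],o['ft_torque'],o['gripper_width'],o['qpos'])
for cam in ['scene']:
    c=snap(cam); p=px(c,[.55,-.1,.06])[0].astype(int)
    a=c['color'][p[1]-60:p[1]+60,p[0]-70:p[0]+70,::-1]; cv2.imwrite(f'pics/{cam}7.png',cv2.resize(a,None,fx=5,fy=5,interpolation=2))
```

```text
14.15 [ 0.5512 -0.1089  0.0833] [-1.5743 -0.0041 -0.9561] [-1.5795 -6.5813  5.7011] [-1.445   0.2372  0.0863] 0.40174874638116853 [ 0.5024  0.7312 -0.5619  1.8281  0.5604  0.7462  0.247 ]
```

View pics/scene7.png

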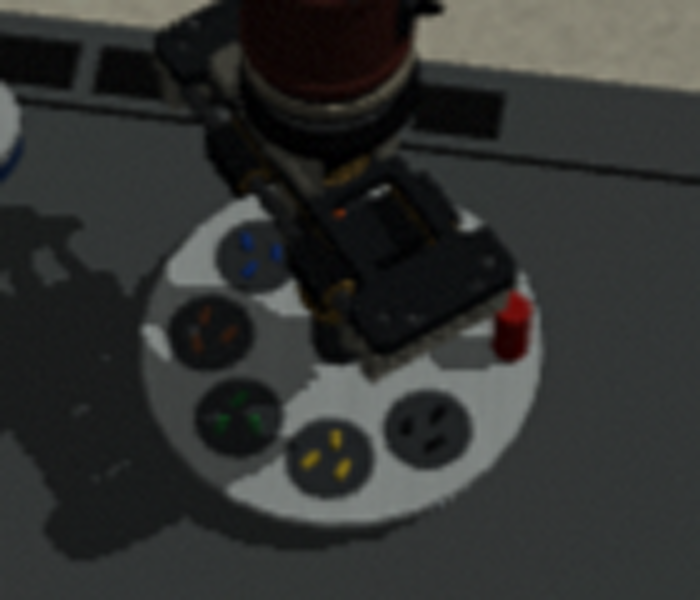

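Force and TCP drift fit a grip 2.5 mm off centre: rotating that offset by 66° predicts the measured pose. I'll release, recentre on (0.5497,-0.1067) and regrip.

Call:
apply_moves(commands=[[0,0,0,0,5],[0,0,0,0,5],[0,0,0,0,5],[0,0,0,0,5],[0,0,0,0,5]])

```text
time: 14.62
tcp_pos: [0.5512, -0.1043, 0.0823]
eef_rot: [-1.57, 0.002, -0.947]
ft_force: [0.7, 0.0, -0.3]
gripper_width: 0.538
```

Run:
```python
from fit import *
o=observe();print(o['time'],o['tcp_pos'],o['eef_rot'],o['ft_force'],o['ft_torque'],o['gripper_width'],o['qpos'])
t=o['tcp_pos'];yaw=o['eef_rot'][2]
d=np.array([0.5497,-0.1067])-t[:2]
print('dx',d@[np.cos(yaw),np.sin(yaw)],'dz',d@[-np.sin(yaw),np.cos(yaw)])
```

```text
14.6167 [ 0.5512 -0.1043  0.0823] [-1.5705  0.0015 -0.9467] [ 0.7378  0.0426 -0.328 ] [ 0.0073 -0.102   0.0114] 0.5375920100782072 [ 0.5016  0.7338 -0.5679  1.8299  0.5588  0.7438  0.2517]
dx 0.0010723980194075888 dz -0.0025986714727896034
```

Call:
apply_moves(commands=[[0.1,0,-0.25,0,5],[0,0,0,0,5],[0,0,0,0,4],[0,0,0,0,3],[0,0,0,0,3],[0,0,0,0,3],[0,0,0,0,3]])

```text
time: 15.2
tcp_pos: [0.55, -0.1075, 0.0827]
eef_rot: [-1.571, 0.0, -0.948]
ft_force: [-0.3, -0.6, -0.3]
gripper_width: 0.404
```

Call:
apply_moves(commands=[[0,0,0,0.06,3],[0,0.01,0,0.12,3],[0,0.01,0,0.12,3],[0,0.01,0,0.12,3],[0,0.01,0,0.12,3],[0,0.01,0,0.12,3],[0,0.01,0,0.12,3],[0,0.02,0,0.12,3],[0,0.01,0,0.12,3],[0,0.01,0,0.12,3]])

```text
time: 16.03
tcp_pos: [0.5492, -0.1075, 0.0815]
eef_rot: [-1.572, -0.001, -2.093]
ft_force: [-1.5, 0.7, 0.9]
gripper_width: 0.404
```

Run:
```python
from fit import *
o=observe();print(o['time'],o['tcp_pos'],o['eef_rot'],o['ft_force'],o['ft_torque'],o['gripper_width'],o['qpos'])
for cam in ['scene','top']:
    c=snap(cam); p=px(c,[.55,-.1,.06])[0].astype(int)
    a=c['color'][p[1]-60:p[1]+60,p[0]-70:p[0]+70,::-1]; cv2.imwrite(f'pics/{cam}8.png',cv2.resize(a,None,fx=5,fy=5,interpolation=2))
```

```text
16.0333 [ 0.5492 -0.1075  0.0815] [-1.5722 -0.0009 -2.0932] [-1.4682  0.6793  0.8508] [-0.01    0.1702  0.0028] 0.403993861428454 [ 0.3128  0.6804 -0.249   1.8399  0.258   0.6544 -0.6114]
```

View pics/scene8.png

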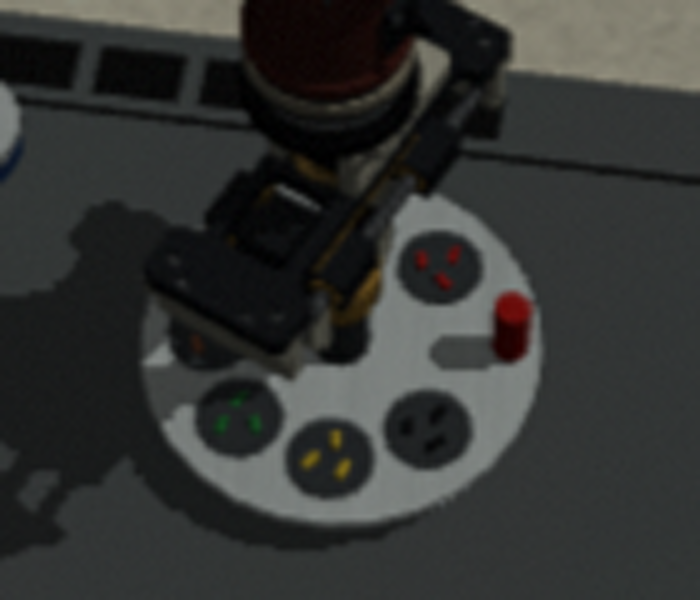

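Call:
apply_moves(commands=[[0,0.01,0,0.08,3],[0,0.01,0,0.08,3],[0,0.01,0,0.08,3],[0,0,0,0.08,3],[0,0.01,0,0.08,3],[0,0.01,0,0.08,3],[0,0.01,0,0.08,3],[0,0,0,0.08,3],[0,0.01,0,0.08,3],[0,0,0,0,3]])

```text
time: 16.97
tcp_pos: [0.5489, -0.1071, 0.0808]
eef_rot: [-1.572, -0.002, -2.806]
ft_force: [-2.6, -0.1, 1.9]
gripper_width: 0.405
```

Run:
```python
from fit import *
o=observe();print(o['time'],o['tcp_pos'],o['eef_rot'],o['ft_force'],o['ft_torque'],o['gripper_width'],o['qpos'])
```

```text
16.9667 [ 0.5489 -0.1071  0.0808] [-1.572  -0.0022 -2.8059] [-2.5704 -0.1208  1.934 ] [ 0.0492  0.5452 -0.0813] 0.40494008042237367 [ 0.1839  0.6699 -0.0473  1.8449  0.0498  0.6305 -1.1286]
```

Call:
apply_moves(commands=[[0,0,0,0.04,3],[0,0.01,0,0.04,3],[0,0,0,0.04,3],[0,0.01,0,0.04,3],[0,0,0,0.04,3],[0,0,0,0,3]])

```text
time: 17.47
tcp_pos: [0.5489, -0.1069, 0.0806]
eef_rot: [-1.572, -0.002, -3.004]
ft_force: [-3.0, 0.8, 1.8]
gripper_width: 0.404
```

Run:
```python
from fit import *
o=observe();print(o['time'],o['tcp_pos'],o['eef_rot'],o['ft_force'],o['ft_torque'],o['gripper_width'],o['qpos'],o['tau'][6])
```

```text
17.4667 [ 0.5489 -0.1069  0.0806] [-1.5721 -0.0024 -3.0042] [-2.9795  0.7879  1.7511] [ 0.1346  0.5902 -0.0169] 0.40394214038612 [ 0.1483  0.6699  0.0083  1.8463 -0.0096  0.6282 -1.2708] -0.11340630473569036
```

Call:
apply_moves(commands=[[0,0,0,0.04,3],[0,0.01,0,0.04,3],[0,0,0,0.04,3],[0,0,0,0.04,3],[0,0,0,0.04,3],[0,0,0,0,3]])

```text
time: 17.97
tcp_pos: [0.5488, -0.1068, 0.0804]
eef_rot: [-1.572, -0.003, 3.08]
ft_force: [-2.5, 1.9, 2.2]
gripper_width: 0.405
```

Run:
```python
from fit import *
o=observe();print(o['time'],o['tcp_pos'],o['eef_rot'],o['ft_force'],o['ft_torque'],o['gripper_width'],o['qpos'],o['tau'][6])
```

```text
17.9667 [ 0.5488 -0.1068  0.0804] [-1.5716 -0.0028  3.0795] [-2.5341  1.9149  2.2099] [0.252  0.7404 0.1167] 0.40498578195071994 [ 0.1119  0.6711  0.0649  1.8476 -0.0695  0.6279 -1.4137] -0.2743464522063732
```

Call:
apply_moves(commands=[[0,0,0,0.04,3],[0,0,0,0.04,3],[0,0,0,0.04,3],[0,0,0,0.04,3],[0,0,0,0,3]])

```text
time: 18.38
tcp_pos: [0.5514, -0.1072, 0.0806]
eef_rot: [-1.571, 0.003, 2.921]
ft_force: [0.9, 0.1, -2.4]
gripper_width: 0.408
```

Run:
```python
from fit import *
o=observe();print(o['time'],o['tcp_pos'],o['eef_rot'],o['ft_force'],o['ft_torque'],o['gripper_width'],o['qpos'],o['tau'][6])
c=snap('scene'); p=px(c,[.55,-.1,.06])[0].astype(int)
a=c['color'][p[1]-60:p[1]+60,p[0]-70:p[0]+70,::-1]; cv2.imwrite(f'pics/s9.png',cv2.resize(a,None,fx=5,fy=5,interpolation=2))
```

```text
18.3833 [ 0.5514 -0.1072  0.0806] [-1.5708  0.0029  2.9213] [ 0.9412  0.0576 -2.402 ] [ 0.0798 -0.2627  0.4546] 0.4075100278725574 [ 0.0828  0.6734  0.1101  1.846  -0.117   0.6256 -1.5274] -0.5734191834926605
```

View pics/s9.png

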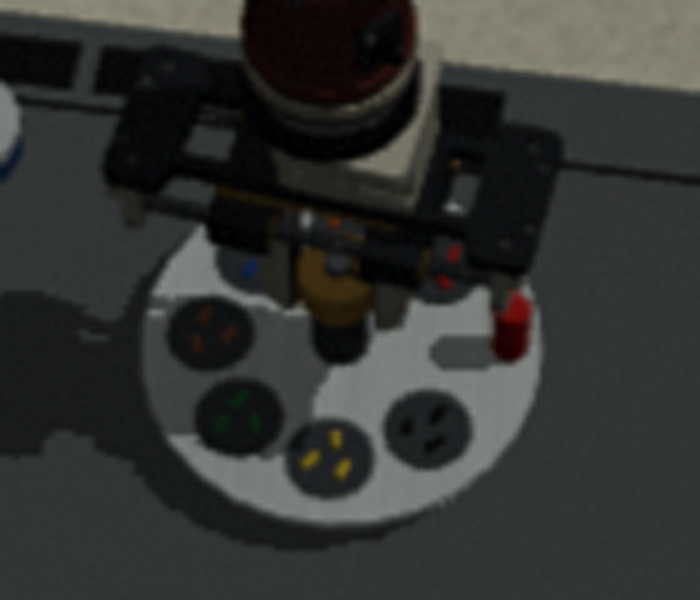

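Call:
apply_moves(commands=[[0,0,0,0.04,3],[0,0,0,0.04,3],[0,0,0,0,3],[0,0,0,0,3]])

```text
time: 18.77
tcp_pos: [0.551, -0.1073, 0.0807]
eef_rot: [-1.571, 0.002, 2.84]
ft_force: [2.6, -0.1, -2.3]
gripper_width: 0.403
```

Run:
```python
from fit import *
o=observe();print(o['time'],o['tcp_pos'],o['eef_rot'],o['ft_force'],o['ft_torque'],o['gripper_width'],o['qpos'],o['tau'][6])
```

```text
18.7667 [ 0.551  -0.1073  0.0807] [-1.5712  0.002   2.8398] [ 2.6112 -0.0673 -2.3356] [ 0.103  -0.3494  0.6313] 0.40303389870223316 [ 0.0687  0.6743  0.1329  1.8467 -0.1416  0.6277 -1.5852] -0.5980699695646763
```

Call:
apply_moves(commands=[[0,0,0,0,5],[0,0,0,0,6],[0,0,0,0,6],[0,0,0,0,6],[0,-2,0,0,6],[0,-2.5,0,0,6],[0,-2.5,0,0,6],[0,-1,0,0,6],[0,0,0,0,6]])

```text
time: 19.52
tcp_pos: [0.5516, -0.1081, 0.1632]
eef_rot: [-1.572, 0.006, 2.835]
ft_force: [0.0, -0.9, -0.5]
gripper_width: 0.645
```

Run:
```python
from fit import *
o=observe();print(o['time'],o['tcp_pos'],o['eef_rot'],o['ft_force'],o['gripper_width'])
c=snap('scene'); p=px(c,[.55,-.1,.09])[0].astype(int)
for d in spot_point('nut_mark','scene')+spot_point('spindle_top','scene')+spot_point('knurled_nut','scene'):
    P=w(c,d['xyz'])
    if np.hypot(P[0]-.551,P[1]+.106)<.1: print(P,d['confidence'])
print(p, px(c,[[.5505+.0125*np.cos(a),-.1063+.0125*np.sin(a),.097] for a in np.radians([60,90,30,240])]), px(c,[.5505,-.1063,.097]))
a=c['color'][p[1]-25:p[1]+25,p[0]-30:p[0]+30,::-1]; cv2.imwrite(f'pics/s10.png',cv2.resize(a,None,fx=12,fy=12,interpolation=2))
```

```text
19.5167 [ 0.5516 -0.1081  0.1632] [-1.5717  0.0058  2.8349] [ 0.0156 -0.8946 -0.4719] 0.6453340577564785
[ 0.5532 -0.0973  0.0961] 0.71
[ 0.5512 -0.105   0.1015] 0.88
[ 0.5516 -0.1052  0.0787] 0.48
[315 271] [[317.7831 272.891 ]
 [318.6568 270.5496]
 [315.6584 274.5612]
 [308.5461 267.8394]] [[313.1515 270.3579]]
```

View pics/s10.png

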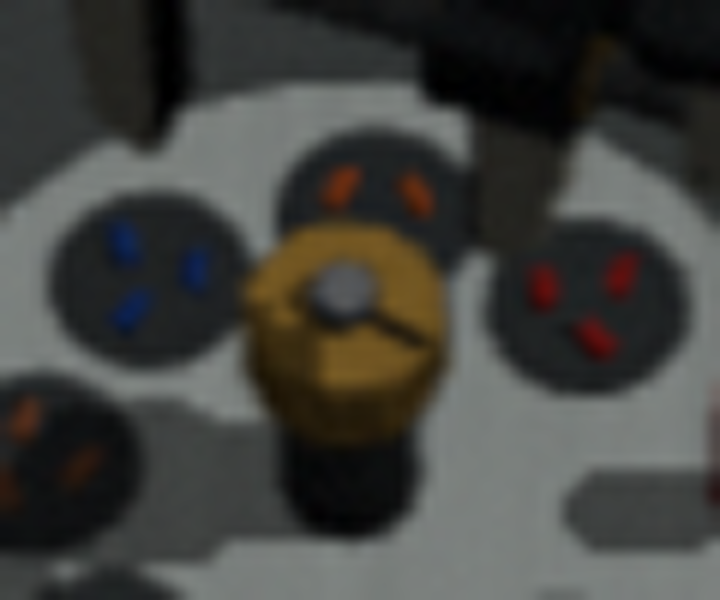

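The mark now points along the stand's x axis (crop line from 370,318 to 425,345, about 57–60°), and the torque saturated, so the nut has bottomed. I'll regrip on centre and back off.

Call:
apply_moves(commands=[[0.2,2,-0.1,0,6],[0,2,0,0,6],[0,2,0,0,6],[0,1.5,0,0,6],[0,0.7,0,0,6],[0,0,0,0,5],[0,0,0,0,4],[0,0,0,0,3],[0,0,0,0,3],[0,0,0,0,3]])

```text
time: 20.55
tcp_pos: [0.5489, -0.1066, 0.0796]
eef_rot: [-1.571, 0.002, 2.835]
ft_force: [0.6, -0.2, -1.0]
gripper_width: 0.407
```

Call:
apply_moves(commands=[[0,0,0,0,3],[0,0,0,0,3]])

```text
time: 20.72
tcp_pos: [0.5489, -0.1066, 0.0795]
eef_rot: [-1.571, 0.002, 2.835]
ft_force: [-0.3, -1.2, 1.3]
gripper_width: 0.402
```

Run:
```python
from fit import *
o=observe();print(o['time'],o['tcp_pos'],o['eef_rot'],o['ft_force'],o['ft_torque'],o['gripper_width'],o['qpos'],o['tau'][6])
```

```text
20.7167 [ 0.5489 -0.1066  0.0795] [-1.5705  0.002   2.8351] [-0.2562 -1.2189  1.312 ] [-0.2348  0.053   0.0183] 0.40232594825729096 [ 0.0662  0.6739  0.135   1.8537 -0.1438  0.6214 -1.5884] -0.01594529952853918
```

Call:
apply_moves(commands=[[0,0,0,-0.05,3],[0,-0.01,0,-0.1,3],[0,-0.01,0,-0.1,3],[0,-0.01,0,-0.1,3],[0,-0.01,0,-0.1,3],[0,-0.01,0,-0.1,3],[0,-0.01,0,-0.1,3],[0,-0.01,0,-0.1,3],[0,-0.01,0,-0.1,3],[0,-0.01,0,-0.1,3]])

```text
time: 21.55
tcp_pos: [0.549, -0.1072, 0.0804]
eef_rot: [-1.568, 0.001, -2.494]
ft_force: [0.7, -1.7, 1.9]
gripper_width: 0.4
```

Call:
apply_moves(commands=[[0,-0.01,0,-0.1,3],[0,-0.01,0,-0.1,3],[0,-0.01,0,-0.1,3],[0,-0.01,0,-0.1,3],[0,-0.01,0,-0.1,3],[0,-0.01,0,-0.1,3],[0,0,0,-0.03,3],[0,0,0,0,3],[0,0,0,0,3],[0,0,0,0,3]])

```text
time: 22.38
tcp_pos: [0.5493, -0.1073, 0.0809]
eef_rot: [-1.568, -0.001, -1.87]
ft_force: [1.0, -5.2, 5.9]
gripper_width: 0.401
```

Run:
```python
from fit import *
o=observe();print(o['time'],o['tcp_pos'],o['eef_rot'],o['ft_force'],o['ft_torque'],o['gripper_width'],o['qpos'],o['qvel'],o['tau'][6])
for cam in ['scene','top']:
    c=snap(cam); p=px(c,[.55,-.1,.09])[0].astype(int)
    for d in spot_point('nut_mark',cam):
        P=w(c,d['xyz'])
        if np.hypot(P[0]-.551,P[1]+.106)<.1: print(cam,P,d['confidence'])
    for t in ['circuit_board','flux_tin','solvent_bottle']:
        for d in spot_point(t,cam)[:1]: print(cam,t,w(c,d['xyz']),d['confidence'])
    cv2.imwrite(f'pics/{cam}11full.png',c['color'][:,:,::-1])
    a=c['color'][p[1]-40:p[1]+50,p[0]-60:p[0]+60,::-1]; cv2.imwrite(f'pics/{cam}11.png',cv2.resize(a,None,fx=6,fy=6,interpolation=2))
```

```text
22.3833 [ 0.5493 -0.1073  0.0809] [-1.568  -0.0012 -1.87  ] [ 1.0034 -5.184   5.9353] [-1.0062 -0.3166  0.0096] 0.40075036134704245 [ 0.3509  0.687  -0.311   1.8425  0.3253  0.6595 -0.4519] [-0.002  -0.0014  0.0003 -0.0001  0.002   0.0011  0.005 ] -0.01117874780902639
scene flux_tin [ 0.4322 -0.3035  0.0013] 0.92
scene solvent_bottle [ 0.6171 -0.3433 -0.0004] 0.88
top circuit_board [ 0.5211  0.1733 -0.0004] 0.82
top flux_tin [ 0.4321 -0.3018  0.0012] 0.78
```

View pics/scene11.png

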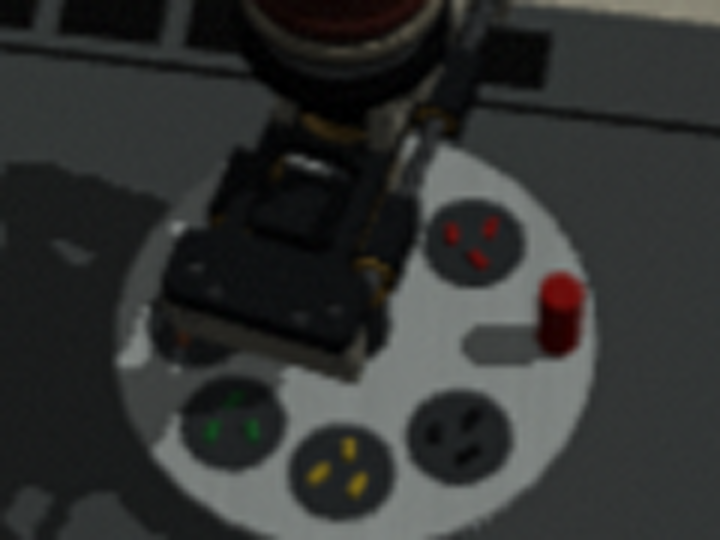

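View pics/scene11full.png

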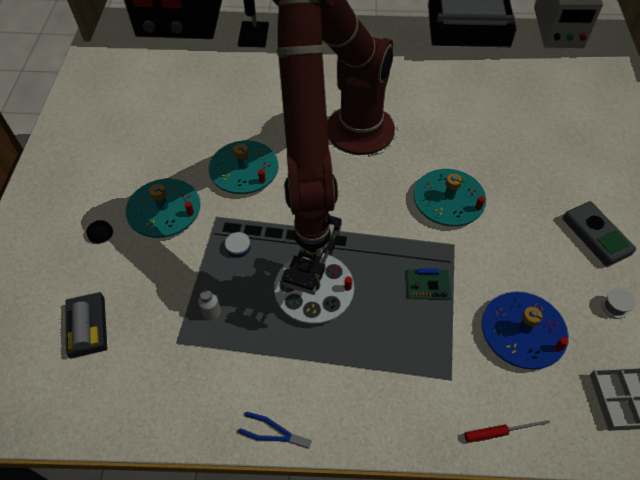

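The mark is hidden under the gripper. There is plenty of time left, so I'll lift off, check the angle and regrip.

Call:
apply_moves(commands=[[0,0,0,0,5],[0,0,0,0,6],[0,0,0,0,6],[0,0,0,0,6],[0,-2,0,0,6],[0,-2.5,0,0,6],[0,-2.5,0,0,6],[0,-2.5,0,0,6],[0,-1,0,0,6],[0,0,0,0,6]])

```text
time: 23.72
tcp_pos: [0.5497, -0.1054, 0.1873]
eef_rot: [-1.566, 0.001, -1.867]
ft_force: [0.4, 0.5, -0.6]
gripper_width: 0.646
```

Run:
```python
from fit import *
o=observe();print(o['time'],o['tcp_pos'],o['eef_rot'],o['ft_force'],o['gripper_width'])
t=o['tcp_pos'];yaw=o['eef_rot'][2]
d=np.array([0.5497,-0.1067])-t[:2]
print('dx',d@[np.cos(yaw),np.sin(yaw)],'dz',d@[-np.sin(yaw),np.cos(yaw)])
for cam in ['scene','top']:
    c=snap(cam); p=px(c,[.55,-.105,.09])[0].astype(int)
    for d in spot_point('nut_mark',cam)+spot_point('spindle_top',cam):
        P=w(c,d['xyz'])
        if np.hypot(P[0]-.551,P[1]+.106)<.1: print(cam,P,d['confidence'])
    print(px(c,[[.5510+.0125*np.cos(a),-.1060+.0125*np.sin(a),.0985] for a in np.radians([120,150,180])]), px(c,[.5510,-.1060,.0985]),p)
    a=c['color'][p[1]-25:p[1]+25,p[0]-30:p[0]+30,::-1]; cv2.imwrite(f'pics/{cam}12.png',cv2.resize(a,None,fx=12,fy=12,interpolation=2))
```

```text
23.7167 [ 0.5497 -0.1054  0.1873] [-1.5663  0.0013 -1.8673] [ 0.434   0.5087 -0.6046] 0.6463973390648525
dx 0.0012777635650404837 dz 0.0004227061217163582
scene [ 0.5395 -0.1013  0.0985] 0.67
scene [ 0.5493 -0.1082  0.1049] 0.83
[[318.1682 268.0166]
 [316.2586 266.23  ]
 [313.5553 265.5083]] [[313.2601 270.2068]] [313 271]
[[325.5636 200.8418]
 [327.2484 202.4237]
 [329.5205 202.9741]] [[329.4322 198.5751]] [329 199]
```

View pics/scene12.png

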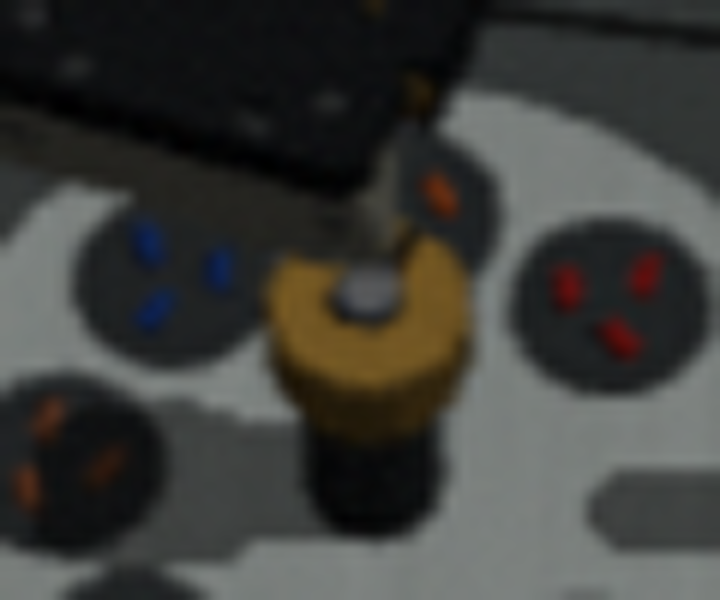

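The mark lies from (370,300) towards (410,245) in the crop. That matches the direction predicted for 150° in world, a quarter turn off the stop. Now I'll regrip.

Call:
apply_moves(commands=[[0.1,2,0.05,0,6],[0,2.5,0,0,6],[0,2.5,0,0,6],[0,2,0,0,6],[0,1,0,0,6],[0,0.5,0,0,6],[0,0,0,0,5],[0,0,0,0,4],[0,0,0,0,3],[0,0,0,0,3]])

```text
time: 24.85
tcp_pos: [0.5494, -0.1071, 0.0814]
eef_rot: [-1.568, 0.0, -1.868]
ft_force: [1.1, -0.2, 0.3]
gripper_width: 0.405
```

Call:
apply_moves(commands=[[0,0,0,0,3],[0,0,0,0,3],[0,0,0,0,3],[0,0,0,0,3],[0,0,0,0,3],[0,0,0,0,3]])

```text
time: 25.35
tcp_pos: [0.5495, -0.1071, 0.0811]
eef_rot: [-1.568, 0.0, -1.868]
ft_force: [1.0, -1.4, 4.7]
gripper_width: 0.401
```

Run:
```python
from fit import *
o=observe();print(o['time'],o['tcp_pos'],o['eef_rot'],o['ft_force'],o['ft_torque'],o['gripper_width'],o['qvel'])
c=snap('scene');cv2.imwrite('pics/end.png',c['color'][200:350,230:430,::-1].repeat(4,0).repeat(4,1))
```

```text
25.35 [ 0.5495 -0.1071  0.0811] [-1.5685  0.0004 -1.8678] [ 1.0451 -1.3511  4.7437] [-0.0449 -0.121   0.0312] 0.4010786240518053 [ 0.0008 -0.0007 -0.0005 -0.      0.0007 -0.0002  0.0002]
```

View pics/end.png

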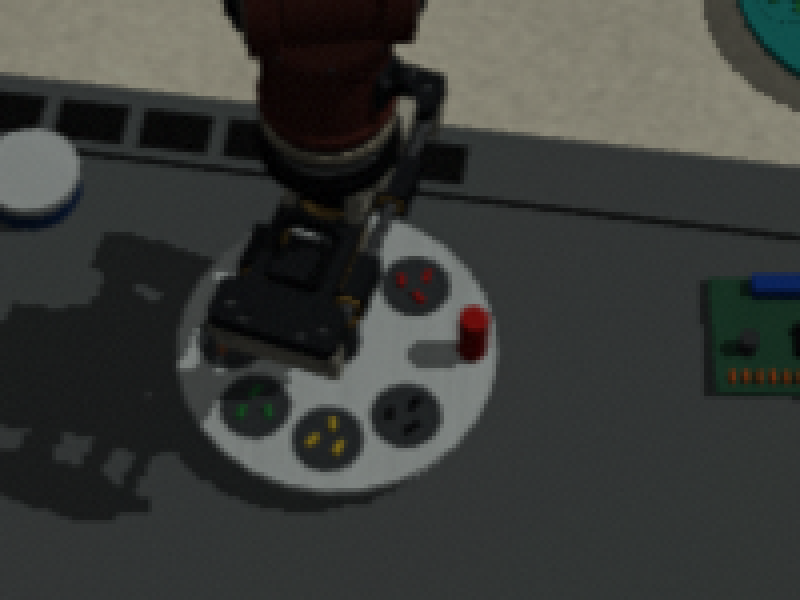

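The gripper holds the nut at 25 N with everything still: knob at (474,333), board and tin untouched.

```bash
python3 -c "
from station import hand_in
print(hand_in())"
```

```text
the job is handed in; nothing more can be done
None
```

I finished all the steps and handed the job in at about 25 s, with the gripper still closed on the nut at a commanded 25 N. The hand-in reports no verdict.

- **Carousel:** I gripped the red crank knob and carried it about 387° anticlockwise (about 6.75 rad) around the axis. Pictures showed the disc following the knob.
- **Nut down:** I screwed it clockwise about 3.4–3.5 rad. It bottomed out: the torque rose to about 0.6 N m and the pads slipped. The index mark then pointed along the stand's x axis, within a few degrees.
- **Back-off:** I turned it back 1.58 rad. After lifting off to look, the mark pointed about 90° from its bottomed direction, and I regripped the nut there.
- **Last checks:** The arm was still and wrist forces were under 5 N. The board and tin were re-detected within about 5 mm of their starting spots. The bottle was within 5 mm, from the scene camera only.

Three things disagreed or went unconfirmed:

- **First nut grip:** It was about 2.5 mm off centre, so I released, recentred and regripped.
- **Gripper opening:** On the nut it read 37.3 mm instead of 39 mm. I did not find out why.
- **Final nut angle:** The gripper hides the mark after the last regrip, so I did not check the angle again then. The fingers did not turn during that grip.

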